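# Restock the laundry caddy

## Robot

A 7-joint arm with a two-finger parallel gripper is mounted at the origin on the work surface. World frame = base frame: x ahead of the robot, y to its left, z up, the work surface at z = 0. Lengths are in m, angles in degrees, forces in N, time in s.
With the tool pointing down it reaches from about 0.4 to 0.75 m from the base axis. Payload 19.5 kg.
Tool frame: the origin (TCP) lies at the very end of the fingers, on their centre line; the grasp point (between the pads) lies 19 mm behind it; x points along the fingers, z is the direction in which the jaws open and shut, and the axes are right-handed (so a half turn about x gives the same grasp; the last joint's range is limited). The gripper opens to 85 mm and grips with 20 to 120 N. Pads are 22 mm wide; open, the fingers measure 114 mm over their backs; the gripper's body (76 mm by 85 mm) begins 54 mm behind the grasp point. The pads swing forward as they close: fully open they stand 13 mm farther back than shut.
Start: joints at [-71.087, 40.479, -1.581, 85.061, 1.261, 54.483, -4.326], TCP at [0.209, 0.536, 0.231] pointing down, gripper open.
Joint ranges: [-155.06, 155.06], [-18.47, 123.98], [-90, 86.84], [0, 140.48], [-83.41, 263.41], [0, 116], [-161.91, 161.91]. Speed limits (degrees/s): [108.29, 108.29, 147.25, 147.25, 172.46, 172.46, 172.46].

## Interface

Orientations are given as [roll, pitch, yaw] about the fixed x, y, z axes, in that order (R = Rz(yaw) Ry(pitch) Rx(roll)).
In Python, from cell import * gives the robot as it stands. The module is installed in compiled form; this text tells all that it offers.
- The arm moves only by the tool servo_tool, never from a script. Its argument "increments" is a list of rows, each an object with "xyz": the shift along the world's x, y, z in mm, a list of three; "twist": the turn about the world's z in rad; "hand": the opening, from 0 (shut) to 1 (fully open). In form: [{"xyz": [tx, ty, tz], "twist": twist, "hand": hand}, ...]. A call has 1 to 12 rows; each row is the pose to reach, as a shift and turn from the pose commanded when the call began; what a row does not reach only later rows make up. A row lasts 1/8 s, in which the tool goes at most 62.5 mm and 10.7 degrees, less where a joint would pass 70% of its speed; a pose out of reach is approached as far as the arm can. A call with a gripper value outside its range is refused whole. The fingers move at their own pace and stop on an object; "grip_force" is the grip in N (left out, the last holds). Time passes only in rows, so rows that repeat a pose let the fingers close. It gives the time, the measured TCP pose, the force and the opening at its end, in the units of the state.
- state(): the state, without advancing time (a new reading comes with each control period).
- get_image(name): name is "scene" or "top" or "wrist"; returns the picture (384x512x3 uint8, blue, green, red); there is no depth.
- camera_params(name): a dict with "K" (3x3 intrinsics, pixels), "camera_from_world" (4x4, takes a point from world to camera coordinates); the wrist camera has in their place "tool_from_camera" (4x4, takes a point from camera to tool coordinates, whose origin is the TCP and whose axes are the tool frame's). Camera axes: x right, y up, looking along -z (the intrinsics and any distortion apply to the point x, -y, -z); pixel columns grow to the right and rows downward; lengths in m; the calibration is good to about 2 mm. A picture is of the moment at which its call begins: read the wrist's pose just before it. camera_params takes no time and is no camera call.
- close_job(): hands the job in, once; it reports no verdict.
The state is a dict: "clock": time; "qpos": joint angles; "qd": joint speeds; "joint_efforts": joint torques, N m; "ee_pos": TCP position; "tcp_rot": TCP orientation; "wrist_force": force on the tool from outside, world axes, zero at the start; "ft_torque": the same for the moment, N m; "width": finger opening in m.
Only numpy, scipy, OpenCV 4.12 (cv2) and the standard library are available. Lean on these libraries where they do the work, as an engineer would, in place of code of your own. Each camera call takes 0.05 s, during which the arm holds its last target. There are 200 camera calls.

## Task

Put the laundry things away in the low white caddy, each standing upright right down in the compartment shaped for it: the slim bottle in the small round one, the measuring cup without a handle in the large round one, the square carton in the square one and the oblong scrub brush in the oblong one. The coffee mug with the handle and the round brush do not belong there: leave them standing where they are.

Things in the scene. Friction and masses are not known exactly. Their poses are not given: they have to be found in the camera images.
- bottle: Slim white plastic stain-remover bottle with grey cap: body 42 mm in diameter up to 92 mm, then a shoulder and a cap 25 mm in diameter, 123 mm high in all; 0.10 to 0.20 kg. Stands upright, loose. Origin: centre of the underside; z up.
- cup: White plastic measuring cup, open at the top, no handle: 60 mm in outer diameter at the rim, narrowing evenly to 49 mm at the foot, 70 mm high; 0.04 to 0.09 kg. Stands upright, loose. Origin: centre of the underside; z up.
- carton: Closed brown square carton, 56 x 56 mm, 78 mm high; 0.10 to 0.21 kg. Stands upright, loose. Origin: centre of the underside; z up. x and y run along its sides.
- brush: Oblong scrub brush standing on its bristles: wooden block 76 mm (x) by 40 mm (y), from 24 to 66 mm above the underside; below it white bristles, stiff, 70 x 34 mm, 24 mm high; 0.08 to 0.17 kg. Stands upright, loose. Origin: centre of the underside; z up. x along its length, y across.
- mug: White ceramic coffee mug with a handle on its +y side: 68 mm in outer diameter, 78 mm high, handle reaching 70 mm from the axis; a look-alike of the measuring cup, to be left alone. Stands upright, loose. Origin: centre of the underside; z up.
- round_brush: Round wooden brush with a knob on top, 60 mm in diameter, 68 mm high, standing on its bristles; a look-alike of the scrub brush, to be left alone. Stands upright, loose. Origin: centre of the underside; z up.
- bay_small_round: Compartment for the bottle: round hole 62 mm in diameter. It goes through a fixed grey 102 x 102 mm block, 22 mm high, down to the caddy floor; the block fills one quarter of the caddy (which one varies). Origin: hole centre at floor level, 6 mm above the work surface; x, y along the block's sides, z up. White caddy: 226 x 226 mm, walls 6 mm thick, 30 mm high.
- bay_large_round: Compartment for the measuring cup: round hole 82 mm in diameter. It goes through a fixed grey 102 x 102 mm block, 22 mm high, down to the caddy floor; the block fills one quarter of the caddy (which one varies). Origin: hole centre at floor level, 6 mm above the work surface; x, y along the block's sides, z up.
- bay_square: Compartment for the carton: square hole 76 x 76 mm, sides along x and y. It goes through a fixed grey 102 x 102 mm block, 22 mm high, down to the caddy floor; the block fills one quarter of the caddy (which one varies). Origin: hole centre at floor level, 6 mm above the work surface; x, y along the block's sides, z up.
- bay_oblong: Compartment for the scrub brush: oblong hole 92 mm (x) by 58 mm (y). It goes through a fixed grey 102 x 102 mm block, 22 mm high, down to the caddy floor; the block fills one quarter of the caddy (which one varies). Origin: hole centre at floor level, 6 mm above the work surface; x, y along the block's sides, z up.
There are look-alikes about, which are no part of the job. Leave any blue or red look-alike of the brush alone.

How it is judged:
By the outcome, as a careful person would: the job done as asked, in the order asked, and still so for the second after the job is handed in, with the robot touching nothing.
It also fails if it takes over 106 s, if anything falls off the work surface, if the arm or the gripper's body presses on something with over 40 N, if the wrist force passes 120 N, or if a joint passes its speed limit or range.

## Working session

There is one attempt and no reset: what is moved stays moved. The work goes in short steps, Python scripts to look and compute and a tool call to move; the robot and the scene stay as the last step left them, time stands still between calls to the robot, and variables do not carry over. Pictures are saved under pics/ and viewed, about 12 in all and at most 16, crops included, and the job is handed in when it is done.

Besides the shell and the picture viewer there is one more tool, called after "Call:" as name(argument=value, ...) on one line, values as JSON. servo_tool: Moves the arm, as the interface text tells. Its arguments: {"type":"object","properties":{"increments":{"type":"array"},"grip_force":{"type":"number"}},"required":["increments"]}

```bash
mkdir -p pics; cat > h.py <<'E'
from cell import *
import numpy as np, cv2
def cam(n):
    p=camera_params(n); return p
def ray(n,u,v,p=None):
    p=camera_params(n); K=np.array(p["K"]); 
    d=p.get("dist",p.get("distortion"))
    if d is not None: x,y=cv2.undistortPoints(np.array([[[u,v]]],float),K,np.array(d)).ravel()
    else: x=(u-K[0,2])/K[0,0]; y=(v-K[1,2])/K[1,1]
    d=np.array([x,-y,-1.])
    T=np.linalg.inv(np.array(p["camera_from_world"]))
    return T[:3,3],T[:3,:3]@d
def onz(n,u,v,z):
    o,d=ray(n,u,v); return o+d*(z-o[2])/d[2]
E
python3 - <<'E'
from h import *
for n in("scene","top"):
    cv2.imwrite(f"pics/{n}0.png",get_image(n))
    p=camera_params(n);print(n,p.keys(),np.round(p["K"],1).tolist(),np.round(np.linalg.inv(p["camera_from_world"]),3).tolist())
p=camera_params("wrist");print({k:np.round(v,3).tolist() for k,v in p.items()})
print(state())
E
```

```text
scene dict_keys(['K', 'camera_from_world']) [[405.0, 0.0, 254.0], [0.0, 405.0, 193.8], [0.0, 0.0, 1.0]] [[-0.233, -0.604, 0.762, 1.231], [0.973, -0.147, 0.18, 0.158], [0.003, 0.783, 0.622, 0.652], [0.0, 0.0, 0.0, 1.0]]
top dict_keys(['K', 'camera_from_world']) [[445.7, 0.0, 257.6], [0.0, 445.7, 191.5], [0.0, 0.0, 1.0]] [[0.004, 0.993, -0.117, 0.348], [-1.0, 0.006, 0.014, -0.008], [0.014, 0.117, 0.993, 1.067], [0.0, 0.0, 0.0, 1.0]]
{'K': [[280.592, 0.0, 256.273], [0.0, 280.592, 197.524], [0.0, 0.0, 1.0]], 'tool_from_camera': [[-0.001, 0.274, -0.962, -0.143], [0.001, 0.962, 0.274, 0.069], [1.0, -0.001, -0.001, -0.0], [0.0, 0.0, 0.0, 1.0]]}
{'clock': 0.1, 'qpos': array([-71.08859862,  40.50896933,  -1.58426193,  85.08011605,
         1.26079035,  54.48375607,  -4.32705429]), 'qd': array([ 0.17426705, -0.05607271,  0.06605655, -0.03666865,  0.0121849 ,
       -0.02504309,  0.12160763]), 'joint_efforts': array([ 2.39371548e-03, -8.84296417e+01,  1.23695254e+00, -2.36453480e+01,
        1.70719129e-02,  5.02862065e-03, -1.75519767e-05]), 'ee_pos': array([0.20877666, 0.53550998, 0.23089445]), 'tcp_rot': array([-179.31210655,   89.94447435, -110.61240289]), 'wrist_force': array([ 0.15047029,  0.10837787, -0.35041962]), 'ft_torque': array([ 0.04849285,  0.00250957, -0.02823413]), 'width': 0.08563926352745768}
```

View pics/scene0.png

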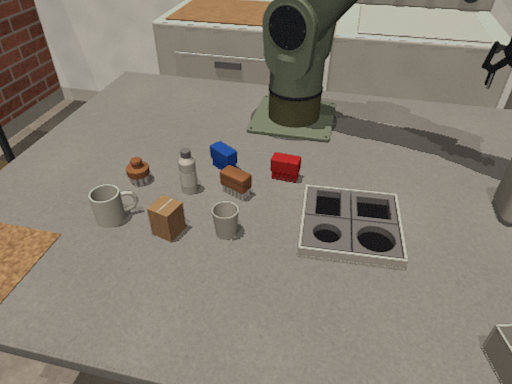

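View pics/top0.png

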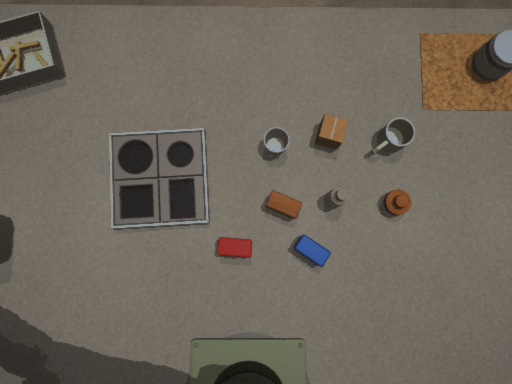

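```bash
python3 - <<'E'
from h import *
im=cv2.imread("pics/top0.png"); hsv=cv2.cvtColor(im,cv2.COLOR_BGR2HSV)
brown=cv2.inRange(hsv,(3,110,50),(20,255,255)); brown[:, 420:]=0
dark=cv2.inRange(im,(0,0,0),(48,48,48)); 
for nm,m in(("brown",brown),("dark",dark)):
    for c in cv2.findContours(m,cv2.RETR_EXTERNAL,cv2.CHAIN_APPROX_NONE)[0]:
        x,y,w,h=cv2.boundingRect(c)
        if cv2.contourArea(c)>150 and 100<x<430 and 90<y<270: print(nm,(x,y,w,h),cv2.contourArea(c),np.round(cv2.minAreaRect(c)[0],1),np.round(cv2.minAreaRect(c)[1:][0],1),cv2.minAreaRect(c)[2])
a=cv2.resize(im[95:270,260:425],None,fx=4.5,fy=4.5,interpolation=cv2.INTER_CUBIC)
for k in range(260,425,20):cv2.putText(a,str(k),(int((k-260)*4.5),10),0,.35,(0,255,255));cv2.line(a,(int((k-260)*4.5),12),(int((k-260)*4.5),18),(0,255,255))
for k in range(100,270,20):cv2.putText(a,str(k),(0,int((k-95)*4.5)),0,.35,(0,255,255));
a=a[:600]
cv2.imwrite("pics/c1.png",a)
b=cv2.resize(im[122:235,102:215],None,fx=5,fy=5,interpolation=cv2.INTER_CUBIC);cv2.imwrite("pics/c2.png",b)
E
```

```text
brown (266, 191, 36, 27) 533.0 [283.5 204.2] [32.8 17.9] 23.198589324951172
brown (385, 190, 26, 25) 476.0 [397.5 202. ] [24. 25.] 90.0
brown (318, 114, 30, 31) 481.0 [332.2 130.1] [25.1 28.3] 15.945395469665527
dark (120, 185, 33, 33) 935.0 [136.2 201. ] [31.6 31.8] 87.39744567871094
dark (169, 179, 26, 39) 833.0 [181.5 198.2] [38.1 24.1] 88.09085083007812
dark (168, 142, 25, 24) 442.5 [180.  153.5] [23. 24.] 90.0
dark (118, 140, 34, 34) 824.5 [134.9 156.4] [32.9 32.6] 11.309932708740234
```

View pics/c1.png

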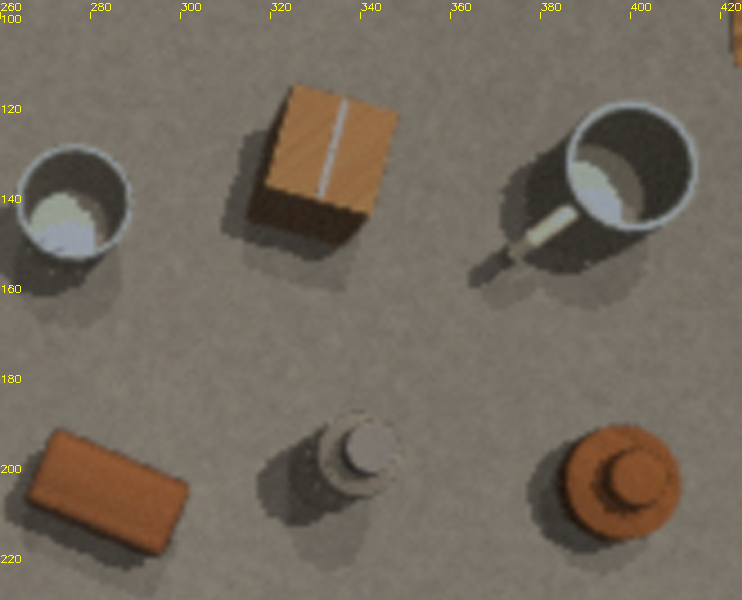

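View pics/c2.png

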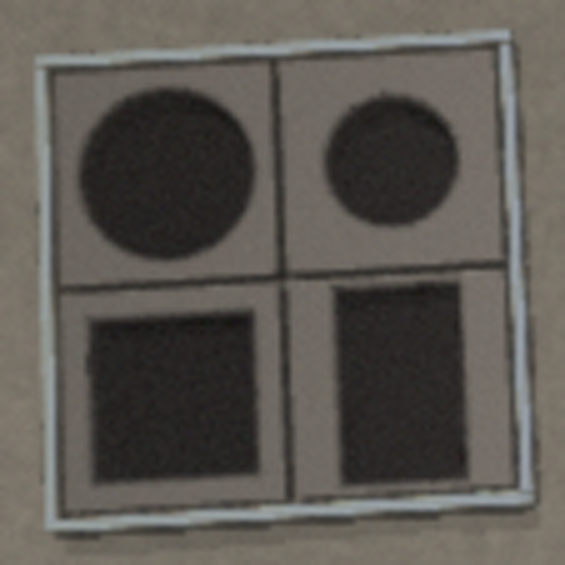

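```bash
python3 - <<'E'
from h import *
from scipy.spatial.transform import Rotation as R
c1=lambda x,y:(260+(x+.5)/4.5-.5,95+(y+.5)/4.5-.5)
c2=lambda x,y:(102+(x+.5)/5-.5,122+(y+.5)/5-.5)
def P(c,pts,z):return np.array([onz("top",*c(*p),z)[:2] for p in pts])*1000
def poly(n,q):
    e=np.roll(q,-1,0)-q; print(n,"ctr",q.mean(0).round(1),"sides",np.hypot(*e.T).round(1),"dirs",(np.degrees(np.arctan2(e[:,1],e[:,0]))%90).round(1), "raw0",np.degrees(np.arctan2(e[0,1],e[0,0])).round(1))
print("cap",P(c1,[(369,448)],.123),"shoulder",P(c1,[(359,454)],.092))
r=P(c1,[(18,202),(131,202),(74,146),(74,259)],.07);print("cup",r.mean(0),np.hypot(*(r[0]-r[1])),np.hypot(*(r[2]-r[3])))
poly("carton",P(c1,[(294,85),(397,115),(368,214),(266,184)],.078))
poly("brush",P(c1,[(58,428),(189,485),(161,555),(25,498)],.066))
poly("caddy",P(c2,[(37,58),(509,32),(535,502),(48,529)],.030))
h=P(c2,[(167,173),(392,160),(175,398),(401,383.5)],.028);print("large,small",h[:2])
poly("sq",P(c2,[(92,322),(254,313),(259,473),(94,484)],.028));poly("obl",P(c2,[(335,290),(459,284),(468,476),(342,484)],.028))
for n,u in(("mug",(631,166)),):print(n,P(c1,[u],.078))
print("rb",P(c1,[(640,476)],.068))
s=state();M=R.from_euler("xyz",s["tcp_rot"],degrees=True).as_matrix();print("tool axes",M.round(2).tolist(),"jaw deg",np.degrees(np.arctan2(M[1,2],M[0,2])), s["ee_pos"])
# scene view check: project
p=camera_params("scene");K=np.array(p["K"])
def proj(w):
    c=np.array(p["camera_from_world"])@np.r_[np.array(w)/1000,1];return (K@(np.array([c[0],-c[1],-c[2]])/-c[2]))[:2].round(1)
print("scene proj cup rim",proj([*r.mean(0),70]))
E
```

```text
cap [[ 454.24554333 -200.74510367]] shoulder [[ 454.75904281 -202.09571794]]
cup [585.10913564 -63.64823349] 57.46147024791131 58.62370114662811
carton ctr [ 611.5 -193.5] sides [54.4 53.8 53.6 53.7] dirs [73.7 73.  73.6 73.9] raw0 -106.3
brush ctr [438.  -80.8] sides [71.7 38.  73.7 39.1] dirs [66.6 67.9 67.5 65. ] raw0 -113.4
caddy ctr [502.7 211.1] sides [223.5 224.  225.  223.1] dirs [3.7 4.1 3.4 3.8] raw0 -86.3
large,small [[552.46658574 267.51629576]
 [559.44494273 161.65784157]]
sq ctr [445.9 260. ] sides [75.6 75.2 76.4 75.9] dirs [3.6 3.6 4.1 3. ] raw0 -86.4
obl ctr [453.4 154.9] sides [58.2 90.5 58.6 91.3] dirs [3.2 3.8 3.9 3.6] raw0 -86.8
mug [[ 604.01464619 -345.78955262]]
rb [[ 447.0534895  -348.40101775]]
tool axes [[-0.0, -0.93, 0.36], [-0.0, 0.36, 0.93], [-1.0, -0.0, -0.0]] jaw deg 68.69970334210616 [0.20877666 0.53550998 0.23089445]
scene proj cup rim [223.5 208.9]
```

Candidates for the scrub brush in the top view are brown (284,204), blue (312,251), red (235,247) and round brown (398,202); I choose the brown oblong one. Cup candidates are the one without a handle (276,140) and the mug (398,135); I choose (276,140). The bottle is at (340,195) and the carton at (333,128). Sizes match: cup rim 58 mm, carton 54 mm, brush 73 x 38.5 mm, and the caddy holes are consistent with each other. First move: to the bottle.

Call:
servo_tool(increments=[{"xyz": [50, -34, 0], "twist": -0.12, "hand": 1}, {"xyz": [98, -68, 0], "twist": -0.24, "hand": 1}, {"xyz": [142, -106, 0], "twist": -0.36, "hand": 1}, {"xyz": [182, -149, 0], "twist": -0.48, "hand": 1}, {"xyz": [216, -195, 0], "twist": -0.6, "hand": 1}, {"xyz": [245, -244, 0], "twist": -0.72, "hand": 1}, {"xyz": [269, -296, 0], "twist": -0.84, "hand": 1}, {"xyz": [287, -349, 0], "twist": -0.96, "hand": 1}, {"xyz": [299, -403, 0], "twist": -1.08, "hand": 1}, {"xyz": [305, -457, 0], "twist": -1.2, "hand": 1}, {"xyz": [305, -512, 0], "twist": -1.32, "hand": 1}, {"xyz": [300, -565, 0], "twist": -1.44, "hand": 1}])

```text
clock: 1.6
ee_pos: [0.5087, -0.0311, 0.2311]
tcp_rot: [-150.2, 90.0, -164.2]
wrist_force: [1.3, 0.3, 0.3]
width: 0.0855
```

Call:
servo_tool(increments=[{"xyz": [-18, -50, 0], "twist": -0.04, "hand": 1}, {"xyz": [-36, -100, 0], "twist": -0.04, "hand": 1}, {"xyz": [-50, -145, 0], "twist": -0.04, "hand": 1}, {"xyz": [-55, -172, 0], "twist": -0.04, "hand": 1}, {"xyz": [-55, -172, 0], "twist": -0.04, "hand": 1}, {"xyz": [-55, -172, 0], "twist": -0.04, "hand": 1}])

```text
clock: 2.35
ee_pos: [0.454, -0.2006, 0.2311]
tcp_rot: [138.1, 90.0, 122.0]
wrist_force: [0.6, 0.4, -0.6]
width: 0.0854
```

```bash
cat >> h.py <<'E'
from scipy.spatial.transform import Rotation as R
def wrist(name):
    s=state(); im=get_image("wrist"); cv2.imwrite(f"pics/{name}.png",im); return s,im
def wproj(s,w):  # world mm -> wrist pixel
    p=camera_params("wrist");K=np.array(p["K"]);T=np.array(p["tool_from_camera"])
    M=R.from_euler("xyz",s["tcp_rot"],degrees=True).as_matrix()
    t=M.T@(np.array(w)/1000-s["ee_pos"]); c=T[:3,:3].T@(t-T[:3,3])
    return (K@np.array([c[0],-c[1],-c[2]])/-c[2])[:2].round(1)
def wonz(s,u,v,z):
    p=camera_params("wrist");K=np.array(p["K"]);T=np.array(p["tool_from_camera"])
    M=R.from_euler("xyz",s["tcp_rot"],degrees=True).as_matrix()
    o=s["ee_pos"]+M@T[:3,3]; d=M@T[:3,:3]@np.array([(u-K[0,2])/K[0,0],-(v-K[1,2])/K[1,1],-1])
    return ((o+d*(z/1000-o[2])/d[2])*1000).round(1)
def show():
    s=state();M=R.from_euler("xyz",s["tcp_rot"],degrees=True).as_matrix()
    print(round(s["clock"],2),(s["ee_pos"]*1000).round(1),"jaw",round(np.degrees(np.arctan2(M[1,2],M[0,2])),1),"F",s["wrist_force"].round(1),"w",round(s["width"],4),"q",s["qpos"].round(0))
E
python3 - <<'E'
from h import *
show(); s,im=wrist("w1")
print(wproj(s,[454.5,-201.5,123]))
E
```

```text
2.35 [ 454.  -200.6  231.1] jaw -16.1 F [ 0.6  0.4 -0.6] w 0.0854 q [ 12.  35.  15. 101. -12.  45.  16.]
[255.9 196.2]
```

View pics/w1.png

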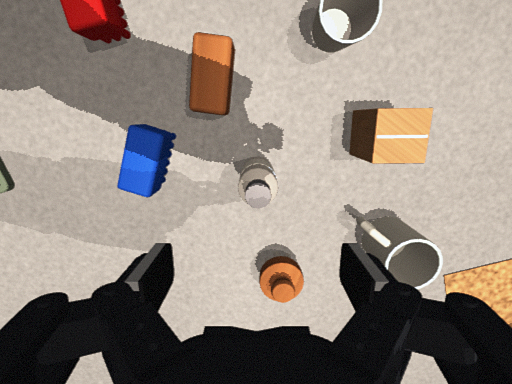

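The wrist view shows the cap at (258,193), against a predicted (256,196), so the bottle position is confirmed to within about 3 mm. Descending and gripping.

Call:
servo_tool(increments=[{"xyz": [1, -1, -55], "twist": 0, "hand": 1}, {"xyz": [1, -1, -105], "twist": 0, "hand": 1}, {"xyz": [1, -1, -145], "twist": 0, "hand": 1}, {"xyz": [1, -1, -174], "twist": 0, "hand": 1}, {"xyz": [1, -1, -174], "twist": 0, "hand": 1}, {"xyz": [1, -1, -174], "twist": 0, "hand": 0}, {"xyz": [1, -1, -174], "twist": 0, "hand": 0}, {"xyz": [1, -1, -174], "twist": 0, "hand": 0}, {"xyz": [1, -1, -174], "twist": 0, "hand": 0}, {"xyz": [1, -1, -174], "twist": 0, "hand": 0}, {"xyz": [1, -1, -174], "twist": 0, "hand": 0}, {"xyz": [1, -1, -174], "twist": 0, "hand": 0}], grip_force=35)

```text
clock: 3.9
ee_pos: [0.4553, -0.2024, 0.0583]
tcp_rot: [-0.3, 89.9, -16.4]
wrist_force: [-0.7, 0.9, 13.4]
width: 0.0412
```

Call:
servo_tool(increments=[{"xyz": [0, 0, 40], "twist": 0, "hand": 0}, {"xyz": [0, 0, 90], "twist": 0, "hand": 0}, {"xyz": [0, 0, 115], "twist": 0, "hand": 0}, {"xyz": [12, 40, 115], "twist": 0, "hand": 0}, {"xyz": [26, 90, 115], "twist": 0, "hand": 0}, {"xyz": [40, 140, 115], "twist": 0, "hand": 0}, {"xyz": [54, 190, 115], "twist": 0, "hand": 0}, {"xyz": [69, 240, 115], "twist": 0, "hand": 0}, {"xyz": [83, 290, 115], "twist": 0, "hand": 0}, {"xyz": [96, 335, 115], "twist": 0, "hand": 0}, {"xyz": [104, 363, 115], "twist": 0, "hand": 0}, {"xyz": [104, 363, 115], "twist": 0, "hand": 0}])

```text
clock: 5.4
ee_pos: [0.5587, 0.1629, 0.1724]
tcp_rot: [105.0, 90.0, 89.1]
wrist_force: [0.2, -1.0, -1.1]
width: 0.0412
```

```bash
python3 - <<'E'
from h import *
show(); s,im=wrist("w2")
a=cv2.resize(im,None,fx=.75,fy=.75);b=cv2.resize(get_image("scene")[100:300,150:450],None,fx=1.33,fy=1.33)
cv2.imwrite("pics/w2b.png",np.hstack([a,cv2.copyMakeBorder(b,0,a.shape[0]-b.shape[0],0,0,0)]))
print("hole proj",wproj(s,[559.4,161.7,28]))
E
```

```text
5.4 [558.7 162.9 172.4] jaw -15.9 F [ 0.2 -1.  -1.1] w 0.0412 q [-29.  47.  20.  88. -20.  48. -18.]
hole proj [256.2 187.2]
```

View pics/w2b.png

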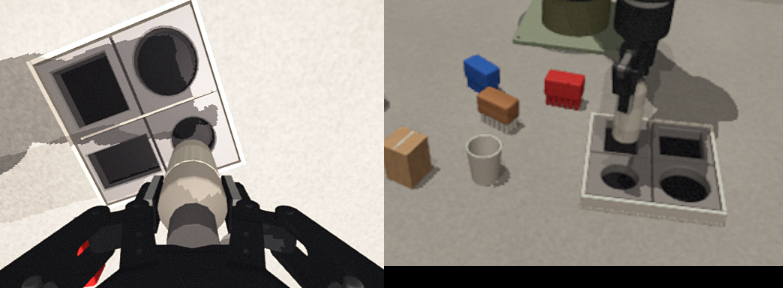

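Call:
servo_tool(increments=[{"xyz": [1, -1, -40], "twist": 0, "hand": 0}, {"xyz": [1, -1, -75], "twist": 0, "hand": 0}, {"xyz": [1, -1, -95], "twist": 0, "hand": 0}, {"xyz": [1, -1, -103], "twist": 0, "hand": 0}, {"xyz": [1, -1, -107], "twist": 0, "hand": 0}, {"xyz": [1, -1, -107], "twist": 0, "hand": 0}])

```text
clock: 6.25
ee_pos: [0.5601, 0.1595, 0.0658]
tcp_rot: [35.8, 90.0, 19.6]
wrist_force: [0.5, 0.2, -1.0]
width: 0.0413
```

Call:
servo_tool(increments=[{"xyz": [0, 2, -2], "twist": 0, "hand": 0}, {"xyz": [0, 2, -2], "twist": 0, "hand": 0}, {"xyz": [0, 2, -2], "twist": 0, "hand": 0.7}, {"xyz": [0, 2, -2], "twist": 0, "hand": 1}, {"xyz": [0, 2, -2], "twist": 0, "hand": 1}, {"xyz": [0, 2, -2], "twist": 0, "hand": 1}, {"xyz": [0, 2, 20], "twist": 0, "hand": 1}, {"xyz": [0, 2, 70], "twist": 0, "hand": 1}, {"xyz": [0, 2, 120], "twist": 0, "hand": 1}])

```text
clock: 7.38
ee_pos: [0.5597, 0.1616, 0.1866]
tcp_rot: [-137.5, 90.0, -153.6]
wrist_force: [0.4, 0.4, 0.5]
width: 0.0854
```

```bash
python3 - <<'E'
from h import *
show(); s,im=wrist("w3")
a=cv2.resize(im,None,fx=.75,fy=.75);b=cv2.resize(get_image("scene")[100:300,150:450],None,fx=1.33,fy=1.33)
cv2.imwrite("pics/w3b.png",np.hstack([a,cv2.copyMakeBorder(b,0,a.shape[0]-b.shape[0],0,0,0)]))
print("cap proj if seated",wproj(s,[559.4,161.7,129]))
E
```

```text
7.38 [559.7 161.6 186.6] jaw -16.1 F [0.4 0.4 0.5] w 0.0854 q [-29.  46.  21.  87. -20.  50. -18.]
cap proj if seated [254.4 213.1]
```

View pics/w3b.png

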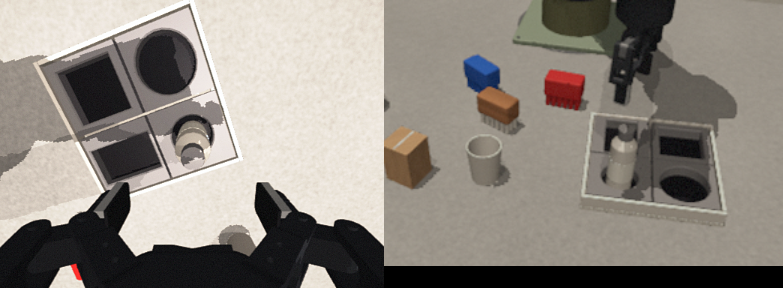

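Call:
servo_tool(increments=[{"xyz": [5, -50, 0], "twist": 0, "hand": 1}, {"xyz": [12, -105, 0], "twist": 0, "hand": 1}, {"xyz": [18, -160, 0], "twist": 0, "hand": 1}, {"xyz": [25, -205, 0], "twist": 0, "hand": 1}, {"xyz": [25, -225, -15], "twist": 0, "hand": 1}, {"xyz": [25, -225, -30], "twist": 0, "hand": 1}, {"xyz": [25, -225, -30], "twist": 0, "hand": 1}])

```text
clock: 8.35
ee_pos: [0.5844, -0.0622, 0.1542]
tcp_rot: [173.9, 89.9, 157.9]
wrist_force: [-0.3, 1.1, 0.6]
width: 0.0855
```

```bash
python3 - <<'E'
from h import *
show(); s,im=wrist("w4"); print("cup rim proj",wproj(s,[585.1,-63.6,70]))
for d in (-29,29): print(wproj(s,[585.1+d,-63.6,70]),wproj(s,[585.1,-63.6+d,70]))
a=im
cv2.imwrite("pics/w4b.png",cv2.resize(im[80:300,130:400],None,fx=2,fy=2))
E
```

```text
8.35 [584.4 -62.2 154.2] jaw -16.1 F [-0.3  1.1  0.6] w 0.0855 q [ -5.  48.  17.  88. -18.  46.   3.]
cup rim proj [256.3 204.2]
[223.8 213.1] [265.5 234.7]
[289.5 195.2] [246.6 171.8]
```

View pics/w4b.png

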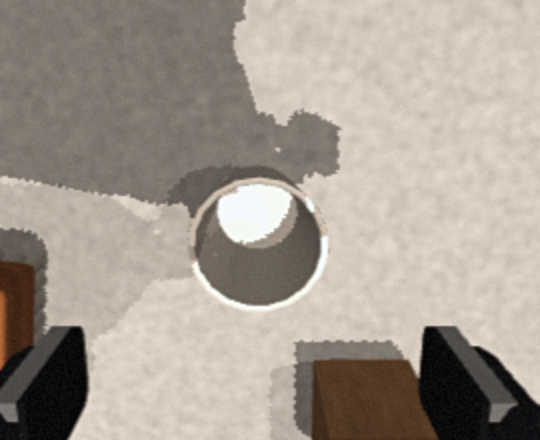

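Call:
servo_tool(increments=[{"xyz": [2, 1, -45], "twist": 0, "hand": 1}, {"xyz": [2, 1, -85], "twist": 0, "hand": 1}, {"xyz": [2, 1, -115], "twist": 0, "hand": 1}, {"xyz": [2, 1, -125], "twist": 0, "hand": 1}, {"xyz": [2, 1, -125], "twist": 0, "hand": 1}, {"xyz": [2, 1, -125], "twist": 0, "hand": 0}, {"xyz": [2, 1, -125], "twist": 0, "hand": 0}, {"xyz": [2, 1, -125], "twist": 0, "hand": 0}, {"xyz": [2, 1, -125], "twist": 0, "hand": 0}, {"xyz": [2, 1, -125], "twist": 0, "hand": 0}, {"xyz": [2, 1, -125], "twist": 0, "hand": 0}], grip_force=25)

```text
clock: 9.78
ee_pos: [0.5874, -0.0622, 0.0317]
tcp_rot: [21.2, 89.9, 5.1]
wrist_force: [-2.9, 1.5, 13.2]
width: 0.0592
```

Call:
servo_tool(increments=[{"xyz": [0, 0, 30], "twist": 0, "hand": 0}, {"xyz": [0, 0, 80], "twist": 0, "hand": 0}, {"xyz": [0, 0, 130], "twist": 0, "hand": 0}, {"xyz": [0, 10, 160], "twist": 0, "hand": 0}, {"xyz": [-5, 50, 160], "twist": 0, "hand": 0}, {"xyz": [-10, 100, 160], "twist": 0, "hand": 0}, {"xyz": [-16, 150, 160], "twist": 0, "hand": 0}, {"xyz": [-21, 200, 160], "twist": 0, "hand": 0}, {"xyz": [-26, 250, 160], "twist": 0, "hand": 0}, {"xyz": [-32, 300, 160], "twist": 0, "hand": 0}, {"xyz": [-35, 330, 160], "twist": 0, "hand": 0}, {"xyz": [-35, 330, 160], "twist": 0, "hand": 0}])

```text
clock: 11.28
ee_pos: [0.5511, 0.2702, 0.1906]
tcp_rot: [107.1, 89.9, 91.2]
wrist_force: [2.0, -1.2, -0.5]
width: 0.0594
```

```bash
python3 - <<'E'
from h import *
show(); s,im=wrist("w5")
a=cv2.resize(im,None,fx=.75,fy=.75);b=cv2.resize(get_image("scene")[60:260,200:500],None,fx=1.33,fy=1.33)
cv2.imwrite("pics/w5b.png",np.hstack([a,cv2.copyMakeBorder(b,0,a.shape[0]-b.shape[0],0,0,0)]))
print("hole",wproj(s,[552.5,267.5,28]))
E
```

```text
11.28 [551.1 270.2 190.6] jaw -15.9 F [ 2.  -1.2 -0.5] w 0.0594 q [-39.  49.  23.  80. -21.  56. -28.]
hole [257.2 184.4]
```

View pics/w5b.png

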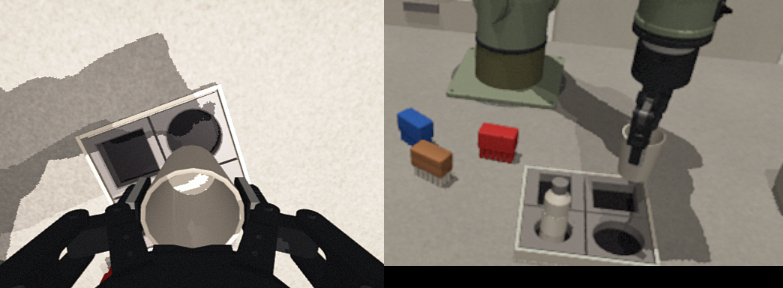

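Call:
servo_tool(increments=[{"xyz": [1, -1, -50], "twist": 0, "hand": 0}, {"xyz": [1, -1, -95], "twist": 0, "hand": 0}, {"xyz": [1, -1, -125], "twist": 0, "hand": 0}, {"xyz": [1, -1, -143], "twist": 0, "hand": 0}, {"xyz": [1, -1, -151], "twist": 0, "hand": 0}, {"xyz": [1, -1, -152], "twist": 0, "hand": 0}, {"xyz": [1, -1, -152], "twist": 0, "hand": 0}])

```text
clock: 12.25
ee_pos: [0.5533, 0.2668, 0.0392]
tcp_rot: [44.5, 89.9, 28.4]
wrist_force: [-0.1, -0.1, -0.5]
width: 0.0594
```

Call:
servo_tool(increments=[{"xyz": [0, 0, -1], "twist": 0, "hand": 0}, {"xyz": [0, 0, -1], "twist": 0, "hand": 0.8}, {"xyz": [0, 0, -1], "twist": 0, "hand": 1}, {"xyz": [0, 0, -1], "twist": 0, "hand": 1}, {"xyz": [0, 0, -1], "twist": 0, "hand": 1}, {"xyz": [0, 0, 20], "twist": 0, "hand": 1}, {"xyz": [0, 0, 70], "twist": 0, "hand": 1}, {"xyz": [0, 0, 120], "twist": 0, "hand": 1}, {"xyz": [0, 0, 150], "twist": 0, "hand": 1}, {"xyz": [0, 0, 150], "twist": 0, "hand": 1}])

```text
clock: 13.5
ee_pos: [0.5536, 0.267, 0.1903]
tcp_rot: [44.4, 89.8, 28.3]
wrist_force: [-0.2, -0.4, -0.4]
width: 0.0854
```

```bash
python3 - <<'E'
from h import *
show(); s,im=wrist("w6")
a=cv2.resize(im,None,fx=.75,fy=.75);b=cv2.resize(get_image("scene")[100:300,200:500],None,fx=1.33,fy=1.33)
cv2.imwrite("pics/w6b.png",np.hstack([a,cv2.copyMakeBorder(b,0,a.shape[0]-b.shape[0],0,0,0)]))
print("rim",wproj(s,[552.5,267.5,76]))
E
```

```text
13.5 [553.6 267.  190.3] jaw -16.1 F [-0.2 -0.4 -0.4] w 0.0854 q [-39.  49.  23.  80. -21.  55. -27.]
rim [253.5 193.6]
```

View pics/w6b.png

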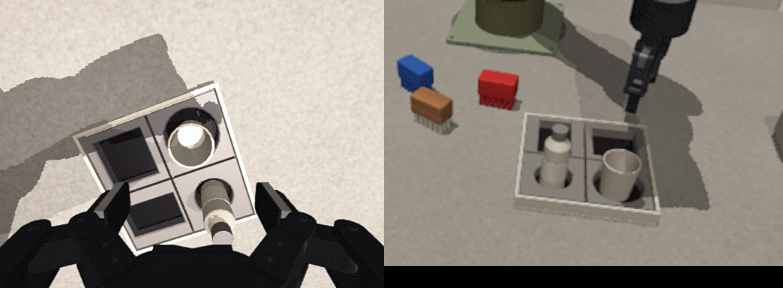

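Bottle and cup both stand in their bays. Next is the carton.

Call:
servo_tool(increments=[{"xyz": [6, -50, 0], "twist": 0, "hand": 1}, {"xyz": [13, -105, 0], "twist": 0, "hand": 1}, {"xyz": [20, -160, 0], "twist": 0, "hand": 1}, {"xyz": [27, -215, 0], "twist": 0, "hand": 1}, {"xyz": [34, -270, 0], "twist": 0, "hand": 1}, {"xyz": [41, -325, 0], "twist": 0, "hand": 1}, {"xyz": [48, -380, 0], "twist": 0, "hand": 1}, {"xyz": [55, -430, 0], "twist": 0, "hand": 1}, {"xyz": [58, -460, -10], "twist": 0, "hand": 1}, {"xyz": [58, -460, -30], "twist": 0, "hand": 1}, {"xyz": [58, -460, -30], "twist": 0, "hand": 1}])

```text
clock: 14.98
ee_pos: [0.6099, -0.193, 0.1561]
tcp_rot: [175.3, 89.8, 159.2]
wrist_force: [-0.3, 0.8, 0.2]
width: 0.0852
```

```bash
python3 - <<'E'
from h import *
show(); s,im=wrist("w7")
hsv=cv2.cvtColor(im,cv2.COLOR_BGR2HSV); m=cv2.inRange(hsv,(3,90,60),(22,255,255))
print("expect",wproj(s,[611.5,-193.5,78]))
for c in cv2.findContours(m,cv2.RETR_EXTERNAL,cv2.CHAIN_APPROX_SIMPLE)[0]:
    if cv2.contourArea(c)>800:
        print(cv2.contourArea(c),np.round(cv2.boundingRect(c)),cv2.minAreaRect(c))
cv2.imwrite("pics/w7b.png",cv2.resize(im[80:300,130:400],None,fx=2,fy=2))
E
```

```text
14.97 [ 609.9 -193.   156.1] jaw -16.1 F [-0.3  0.8  0.2] w 0.0852 q [  7.  53.  17.  75. -16.  55.  12.]
expect [257.2 205.1]
990.0 [400 351  48  33] ((423.5, 366.9999694824219), (46.99999237060547, 31.999996185302734), -0.0)
5021.0 [225 158  69  78] ((259.0, 196.49996948242188), (67.99998474121094, 76.99998474121094), -0.0)
4817.0 [ 0 77 72 98] ((35.5, 125.5), (97.0, 71.0), 90.0)
```

View pics/w7b.png

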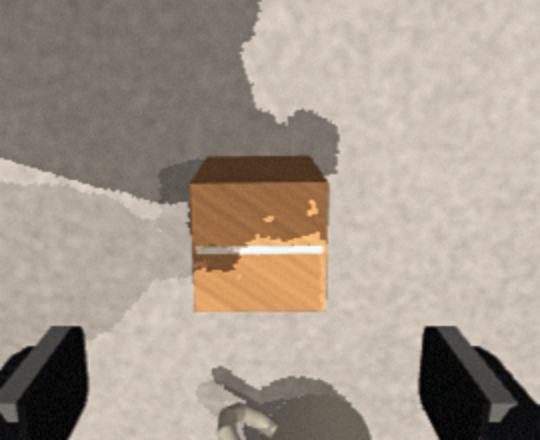

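Call:
servo_tool(increments=[{"xyz": [3, 0, -45], "twist": 0, "hand": 1}, {"xyz": [3, 0, -85], "twist": 0, "hand": 1}, {"xyz": [3, 0, -112], "twist": 0, "hand": 1}, {"xyz": [3, 0, -122], "twist": 0, "hand": 1}, {"xyz": [3, 0, -122], "twist": 0, "hand": 1}, {"xyz": [3, 0, -122], "twist": 0, "hand": 0}, {"xyz": [3, 0, -122], "twist": 0, "hand": 0}, {"xyz": [3, 0, -122], "twist": 0, "hand": 0}, {"xyz": [3, 0, -122], "twist": 0, "hand": 0}, {"xyz": [3, 0, -122], "twist": 0, "hand": 0}, {"xyz": [3, 0, -122], "twist": 0, "hand": 0}], grip_force=35)

```text
clock: 16.4
ee_pos: [0.6143, -0.1934, 0.0374]
tcp_rot: [4.3, 89.9, -11.8]
wrist_force: [-1.7, 0.9, 7.7]
width: 0.0556
```

Call:
servo_tool(increments=[{"xyz": [0, 0, 30], "twist": 0, "hand": 0}, {"xyz": [0, 0, 85], "twist": 0, "hand": 0}, {"xyz": [0, 0, 135], "twist": 0, "hand": 0}, {"xyz": [-8, 20, 155], "twist": 0.04, "hand": 0}, {"xyz": [-25, 70, 155], "twist": 0.08, "hand": 0}, {"xyz": [-43, 120, 155], "twist": 0.12, "hand": 0}, {"xyz": [-61, 170, 155], "twist": 0.16, "hand": 0}, {"xyz": [-80, 220, 155], "twist": 0.2, "hand": 0}, {"xyz": [-99, 270, 155], "twist": 0.24, "hand": 0}, {"xyz": [-118, 320, 155], "twist": 0.28, "hand": 0}, {"xyz": [-137, 370, 155], "twist": 0.32, "hand": 0}, {"xyz": [-155, 417, 155], "twist": 0.345, "hand": 0}])

```text
clock: 17.9
ee_pos: [0.4582, 0.2254, 0.1919]
tcp_rot: [42.6, 89.9, 46.4]
wrist_force: [1.1, 1.0, -0.8]
width: 0.0557
```

Call:
servo_tool(increments=[{"xyz": [-13, 36, 0], "twist": 0, "hand": 0}, {"xyz": [-13, 36, 0], "twist": 0, "hand": 0}, {"xyz": [-13, 36, -20], "twist": 0, "hand": 0}, {"xyz": [-13, 36, -50], "twist": 0, "hand": 0}, {"xyz": [-13, 36, -80], "twist": 0, "hand": 0}, {"xyz": [-13, 36, -95], "twist": 0, "hand": 0}, {"xyz": [-13, 36, -95], "twist": 0, "hand": 0}])

```text
clock: 18.77
ee_pos: [0.446, 0.2592, 0.0962]
tcp_rot: [-143.8, 90.0, -140.2]
wrist_force: [0.1, -0.3, -0.6]
width: 0.0558
```

```bash
python3 - <<'E'
from h import *
show(); s,im=wrist("w8")
a=cv2.resize(im,None,fx=.75,fy=.75);b=cv2.resize(get_image("scene")[100:300,200:500],None,fx=1.33,fy=1.33)
cv2.imwrite("pics/w8b.png",np.hstack([a,cv2.copyMakeBorder(b,0,a.shape[0]-b.shape[0],0,0,0)]))
print("hole",wproj(s,[446,260,28]))
E
```

```text
18.77 [446.  259.2  96.2] jaw 3.6 F [ 0.1 -0.3 -0.6] w 0.0558 q [-40.  48.  12. 106. -20.  28. -10.]
hole [255.  207.3]
```

View pics/w8b.png

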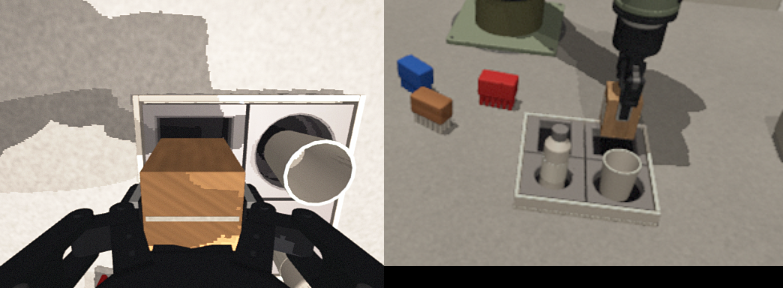

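Call:
servo_tool(increments=[{"xyz": [0, 1, -25], "twist": 0, "hand": 0}, {"xyz": [0, 1, -42], "twist": 0, "hand": 0}, {"xyz": [0, 1, -50], "twist": 0, "hand": 0}, {"xyz": [0, 1, -53], "twist": 0, "hand": 0}, {"xyz": [0, 1, -53], "twist": 0, "hand": 0}])

```text
clock: 19.5
ee_pos: [0.4461, 0.2608, 0.0438]
tcp_rot: [30.8, 90.0, 34.5]
wrist_force: [0.6, -0.2, -1.9]
width: 0.0554
```

Call:
servo_tool(increments=[{"xyz": [0, 0, -1], "twist": 0, "hand": 0}, {"xyz": [0, 0, -1], "twist": 0, "hand": 0.9}, {"xyz": [0, 0, -1], "twist": 0, "hand": 0.9}, {"xyz": [0, 0, -1], "twist": 0, "hand": 0.9}, {"xyz": [0, 0, -1], "twist": 0, "hand": 0.9}, {"xyz": [0, 0, 20], "twist": 0, "hand": 0.9}, {"xyz": [0, 0, 70], "twist": 0, "hand": 0.9}, {"xyz": [0, 0, 120], "twist": 0, "hand": 1}, {"xyz": [0, -10, 145], "twist": -0.05, "hand": 1}, {"xyz": [0, -60, 145], "twist": -0.15, "hand": 1}, {"xyz": [0, -110, 145], "twist": -0.25, "hand": 1}, {"xyz": [0, -160, 145], "twist": -0.35, "hand": 1}])

```text
clock: 21.0
ee_pos: [0.4457, 0.0992, 0.1884]
tcp_rot: [27.4, 90.0, 10.8]
wrist_force: [0.9, -0.0, -0.3]
width: 0.0853
```

Call:
servo_tool(increments=[{"xyz": [-2, -50, 0], "twist": -0.05, "hand": 1}, {"xyz": [-4, -100, 0], "twist": -0.09, "hand": 1}, {"xyz": [-6, -150, 0], "twist": -0.12, "hand": 1}, {"xyz": [-8, -182, -20], "twist": -0.12, "hand": 1}, {"xyz": [-8, -182, -40], "twist": -0.12, "hand": 1}, {"xyz": [-8, -182, -40], "twist": -0.12, "hand": 1}])

```text
clock: 21.75
ee_pos: [0.4374, -0.0814, 0.1476]
tcp_rot: [-169.2, 89.9, 167.5]
wrist_force: [-0.2, -0.7, 0.5]
width: 0.0855
```

```bash
python3 - <<'E'
from h import *
show(); s,im=wrist("w9")
print("expect",wproj(s,[438,-80.8,66]))
hsv=cv2.cvtColor(im,cv2.COLOR_BGR2HSV); m=cv2.inRange(hsv,(3,90,40),(22,255,255))
for c in cv2.findContours(m,cv2.RETR_EXTERNAL,cv2.CHAIN_APPROX_SIMPLE)[0]:
    if cv2.contourArea(c)>800: print(cv2.contourArea(c),cv2.boundingRect(c),cv2.minAreaRect(c))
b=cv2.resize(get_image("scene")[80:280,100:450],None,fx=1,fy=1)
a=cv2.resize(im[60:300,110:400],None,fx=1.3,fy=1.3)
cv2.imwrite("pics/w9b.png",np.hstack([a,cv2.copyMakeBorder(b,0,a.shape[0]-b.shape[0],0,0,0)]))
E
```

```text
21.75 [437.4 -81.4 147.6] jaw -23.3 F [-0.2 -0.7  0.5] w 0.0855 q [ -2.  40.  15. 117. -23.  26.   7.]
expect [255.5 202.9]
3996.5 (234, 151, 48, 90) ((257.5, 195.5), (89.0, 47.0), 90.0)
```

View pics/w9b.png

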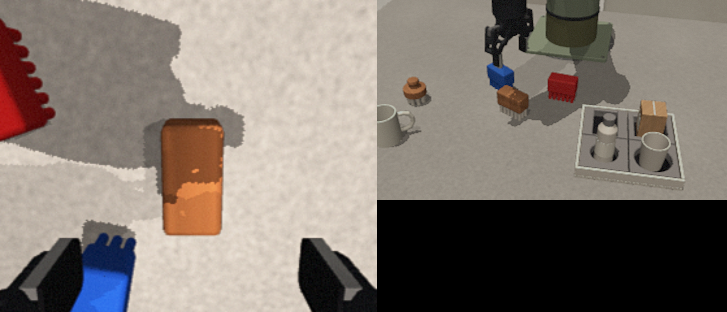

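Call:
servo_tool(increments=[{"xyz": [3, 2, -45], "twist": 0, "hand": 1}, {"xyz": [3, 2, -85], "twist": 0, "hand": 1}, {"xyz": [3, 2, -110], "twist": 0, "hand": 1}, {"xyz": [3, 2, -118], "twist": 0, "hand": 1}, {"xyz": [3, 2, -118], "twist": 0, "hand": 1}, {"xyz": [3, 2, -118], "twist": 0, "hand": 0}, {"xyz": [3, 2, -118], "twist": 0, "hand": 0}, {"xyz": [3, 2, -118], "twist": 0, "hand": 0}, {"xyz": [3, 2, -118], "twist": 0, "hand": 0}, {"xyz": [3, 2, -118], "twist": 0, "hand": 0}, {"xyz": [3, 2, -118], "twist": 0, "hand": 0}, {"xyz": [3, 2, -118], "twist": 0, "hand": 0}], grip_force=35)

```text
clock: 23.35
ee_pos: [0.4411, -0.0793, 0.0308]
tcp_rot: [27.1, 90.0, 3.9]
wrist_force: [0.3, 0.6, 11.3]
width: 0.0398
```

Call:
servo_tool(increments=[{"xyz": [0, 0, 30], "twist": 0, "hand": 0}, {"xyz": [0, 0, 80], "twist": 0, "hand": 0}, {"xyz": [0, 10, 110], "twist": -0.1, "hand": 0}, {"xyz": [2, 40, 110], "twist": -0.22, "hand": 0}, {"xyz": [4, 75, 110], "twist": -0.36, "hand": 0}, {"xyz": [6, 110, 110], "twist": -0.5, "hand": 0}, {"xyz": [8, 145, 110], "twist": -0.64, "hand": 0}, {"xyz": [10, 180, 110], "twist": -0.78, "hand": 0}, {"xyz": [12, 210, 110], "twist": -0.92, "hand": 0}, {"xyz": [12, 234, 110], "twist": -1.04, "hand": 0}, {"xyz": [12, 234, 110], "twist": -1.1, "hand": 0}, {"xyz": [12, 234, 90], "twist": -1.1, "hand": 0}])

```text
clock: 24.85
ee_pos: [0.4531, 0.1553, 0.1207]
tcp_rot: [110.4, 89.9, 24.1]
wrist_force: [0.3, 0.1, -2.0]
width: 0.0398
```

Call:
servo_tool(increments=[{"xyz": [0, 0, -20], "twist": 0, "hand": 0}, {"xyz": [0, 0, -40], "twist": 0, "hand": 0}, {"xyz": [0, 0, -40], "twist": 0, "hand": 0}])

```text
clock: 25.22
ee_pos: [0.4524, 0.1546, 0.0798]
tcp_rot: [-91.9, 89.9, -178.2]
wrist_force: [0.4, -0.1, -1.5]
width: 0.0396
```

```bash
python3 - <<'E'
from h import *
show(); s,im=wrist("w10")
a=cv2.resize(im,None,fx=.75,fy=.75);b=cv2.resize(get_image("scene")[100:300,200:500],None,fx=1.33,fy=1.33)
cv2.imwrite("pics/w10b.png",np.hstack([a,cv2.copyMakeBorder(b,0,a.shape[0]-b.shape[0],0,0,0)]))
print("hole",wproj(s,[453.4,155,28]))
E
```

```text
25.23 [452.4 154.6  79.8] jaw -86.3 F [ 0.4 -0.1 -1.5] w 0.0396 q [-40.  53.  32. 114. -57.  31. -52.]
hole [255.1 215.7]
```

View pics/w10b.png

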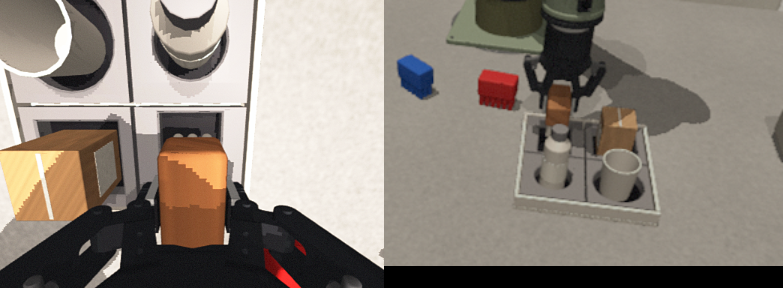

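Call:
servo_tool(increments=[{"xyz": [0, 0, -20], "twist": 0, "hand": 0}, {"xyz": [0, 0, -34], "twist": 0, "hand": 0}, {"xyz": [0, 0, -40], "twist": 0, "hand": 0}, {"xyz": [0, 0, -43], "twist": 0, "hand": 0}, {"xyz": [0, 0, -43], "twist": 0, "hand": 0}])

```text
clock: 25.95
ee_pos: [0.453, 0.1547, 0.0375]
tcp_rot: [129.5, 90.0, 43.2]
wrist_force: [0.5, -0.8, -1.0]
width: 0.0393
```

Call:
servo_tool(increments=[{"xyz": [0, 0, -1], "twist": 0, "hand": 0}, {"xyz": [0, 0, -1], "twist": 0, "hand": 0.65}, {"xyz": [0, 0, -1], "twist": 0, "hand": 0.65}, {"xyz": [0, 0, -1], "twist": 0, "hand": 0.65}, {"xyz": [0, 0, 20], "twist": 0, "hand": 0.65}, {"xyz": [0, 0, 70], "twist": 0, "hand": 0.65}, {"xyz": [0, 0, 120], "twist": 0, "hand": 0.65}, {"xyz": [0, 0, 170], "twist": 0, "hand": 0.65}, {"xyz": [0, -40, 190], "twist": 0, "hand": 0.65}, {"xyz": [0, -90, 190], "twist": 0, "hand": 0.65}, {"xyz": [0, -140, 190], "twist": 0, "hand": 0.65}, {"xyz": [0, -160, 190], "twist": 0, "hand": 0.65}])

```text
clock: 27.45
ee_pos: [0.4526, -0.0078, 0.2276]
tcp_rot: [61.2, 90.0, -25.2]
wrist_force: [0.2, 0.2, -0.3]
width: 0.0556
```

Call:
servo_tool(increments=[{"xyz": [0, -40, 0], "twist": 0, "hand": 0.65}, {"xyz": [0, -80, 0], "twist": 0, "hand": 0.65}, {"xyz": [0, -80, 0], "twist": 0, "hand": 0.65}])

```text
clock: 27.82
ee_pos: [0.4525, -0.0879, 0.2275]
tcp_rot: [25.5, 89.9, -61.0]
wrist_force: [0.3, 0.5, 0.1]
width: 0.0554
```

```bash
python3 - <<'E'
from h import *
show(); t=get_image("top"); s=get_image("scene")
cv2.imwrite("pics/f_top.png",t)
a=cv2.resize(t[90:280,95:425],None,fx=1.2,fy=1.2);a2=cv2.resize(t[122:235,102:215],None,fx=3,fy=3,interpolation=cv2.INTER_CUBIC);b=cv2.resize(s[130:280,60:420],None,fx=1.1,fy=1.1)
L=np.vstack([a,cv2.copyMakeBorder(b,0,0,0,max(0,a.shape[1]-b.shape[1]),0)[:, :a.shape[1]]])
a2=cv2.copyMakeBorder(a2,0,L.shape[0]-a2.shape[0],0,0,0)
cv2.imwrite("pics/fin.png",np.hstack([L,a2]));print(L.shape,a2.shape)
E
```

```text
27.82 [452.5 -87.9 227.5] jaw -86.5 F [0.3 0.5 0.1] w 0.0554 q [-17.  38.  45. 109. -36.  48. -40.]
(393, 396, 3) (393, 339, 3)
```

View pics/fin.png

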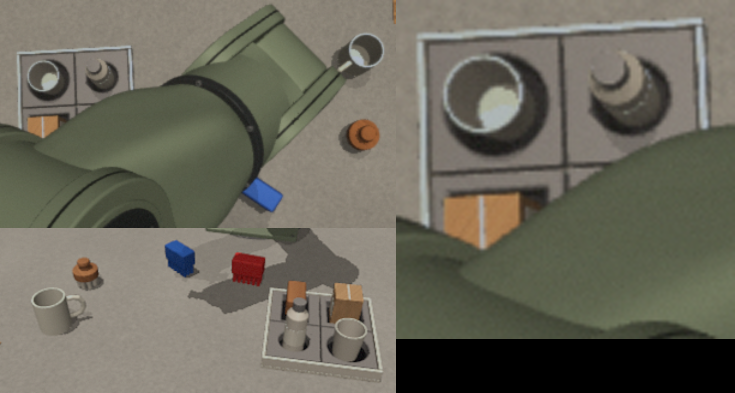

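```bash
python3 - <<'E'
from h import *
s=get_image("scene");p=camera_params("scene");K=np.array(p["K"])
def pr(w):
    c=np.array(p["camera_from_world"])@np.r_[np.array(w)/1000,1];return (K@(np.array([c[0],-c[1],-c[2]])/-c[2]))[:2]
a=cv2.resize(s[170:280,290:410],None,fx=5,fy=5,interpolation=cv2.INTER_CUBIC)
def box(cx,cy,hx,hy,z,col):
    r=np.radians(3.6);q=[[cx+u*np.cos(r)-v*np.sin(r),cy+u*np.sin(r)+v*np.cos(r),z] for u,v in((-hx,-hy),(hx,-hy),(hx,hy),(-hx,hy))]
    cv2.polylines(a,[np.int32([(pr(w)-[290,170])*5+2 for w in q])],True,col,1)
box(453.4,155,38,20,72,(0,255,0)); box(446,260,28,28,84,(255,255,0))
cv2.imwrite("pics/fin2.png",a)
E
```

```text
(no output)
```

View pics/fin2.png

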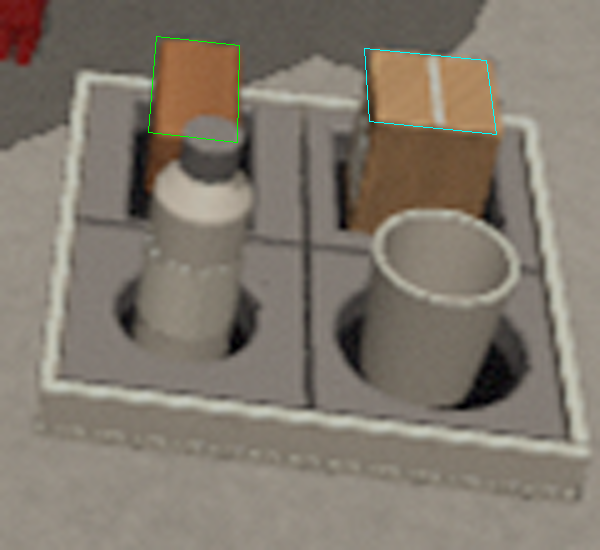

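All four things stand in their bays, and the tops of the brush and carton match the outlines predicted for seated heights.

```bash
python3 -c "
from cell import *
print(close_job())"
```

```text
the job is handed in; nothing more can be done
None
```

All four laundry things are in the caddy, placed in the order you listed: bottle in the small round bay, cup in the large round, carton in the square and brush in the oblong. I handed the job in at about 28 s on the robot's clock.

- **Placed things:** The last close-up showed all four upright in their holes. The tops of the brush and carton were within a few pixels of where they should be when resting on the caddy floor. No contact force showed when lowering any of them.
- **Left alone:** The mug, round brush, blue brush and red brush stand where they were by eye in the last pictures; I did not measure them again.
- **Limits of the checks:** In the final top view the arm hid the brush and part of the carton, so their seating rests on the scene camera and the height at release. The wrist camera and the top camera differed by about 2 to 3 mm throughout, which is about the calibration's accuracy. I corrected each grasp for it.

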